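Collect turned spacers from a lathe's catch tray

ROBOT

A 6-joint arm with a two-finger parallel gripper is mounted at the origin on the work surface. World frame = base frame: x ahead of the robot, y to its left, z up, the work surface at z = 0. Lengths are in m, angles in rad, forces in N, time in s.
With the tool pointing down it reaches from about 0.3 to 0.875 m from the base axis. Payload 6.4 kg.
Tool frame: the origin (TCP) lies at the centre of the arm's flange, where the gripper is bolted on; the fingertips stand 173 mm ahead of it and the grasp point (between the pads) lies ctrl.grip_point_offset ahead of it (ctrl.grip_point_offset is the distance from the TCP to the grasp point, in m); z points along the fingers, y is the direction in which the jaws open and shut (so a half turn about z gives the same grasp; the last joint's range is limited). The gripper opens to 85 mm and grips with 20 to 120 N. Pads are 22 mm wide; open, the fingers measure 114 mm over their backs; the gripper's body (76 mm by 85 mm) begins 54 mm behind the grasp point. The pads swing forward as they close: fully open they stand 13 mm farther back than shut.
Start: joints at [-1.525, 0.181, 1.607, -0, 1.354, -0.206], TCP at [0.143, -0.557, 0.405] pointing down, gripper open.
Joint ranges: [-2.99, 2.99], [-0.89, 2.07], [0.3, 2.58], [-1.14, 4.28], [0, 2.63], [-3.12, 3.12]. Speed limits (rad/s): [2.57, 2.57, 3.01, 3.14, 3.14, 3.14].

INTERFACE

Orientations are given as a unit quaternion [w, x, y, z].
In Python, from bench import ctrl, cams, boxes_of, landmark_of gives the robot as it stands.
- The arm moves only by the shell command python3 -m handwheel 'ROWS'. ROWS is JSON, a list of rows, each an object with "offset": the shift along the tool's x, y, z in m, a list of three; "spin": the turn about the tool's z in degrees; "grip": the opening, from 0 (shut) to 1 (fully open). A call has 1 to 20 rows; each row is the pose to reach, as a shift and turn from the pose commanded when the call began, along the tool's axes at that moment; what a row does not reach only later rows make up. A row lasts 1/8 s, in which the tool goes at most 62.5 mm and 10.7 degrees, less where a joint would pass 70% of its speed; a pose out of reach is approached as far as the arm can. A call with a gripper value outside its range is refused whole. The fingers move at their own pace and stop on an object; the grip force is fixed at half the most. Time passes only in rows, so rows that repeat a pose let the fingers close. It gives the time, the measured TCP pose, the force and the opening at its end, in the units of the state.
- ctrl.get_obs(): the state, without advancing time (a new reading comes with each control period).
- cams.camera(name): name is "scene" or "top"; returns a dict with "color" (480x640x3 uint8, red, green, blue), "camera_matrix" (3x3 intrinsics, pixels), "view" (4x4, takes a point from world to camera coordinates). Camera axes: x right, y up, looking along -z (the intrinsics and any distortion apply to the point x, -y, -z); pixel columns grow to the right and rows downward; lengths in m; the calibration is good to about 2 mm. A picture is of the moment at which its call begins. There is no depth.
- ctrl.hand_in(): hands the job in, once; it reports no verdict.
Trained networks look in a picture, given as the dict that the camera call returned (one of the last four; its "shot" number tells which), for a name from the list of things; names that differ only in an ending like _2 or _b are one class to them, and where a whole thing is asked for, a point or a joint stands for the part that bears it (a point fixed in the world has none). Each returns a list of dicts, best first, with "confidence" (0 to 1); they miss things now and then, are a little off and sometimes report something else, mostly with a low value. They report only what shows in the picture. A call takes as long as a camera call. They do not tell look-alikes from the thing itself.
- boxes_of(picture, thing): "uv" ([column, row] in pixels, amid what is visible of it).
- landmark_of(picture, thing): "uv" ([column, row] in pixels: a listed point, or the origin of a listed thing).
The state is a dict: "time_s": time; "q": joint angles; "dq": joint speeds; "joint_efforts": joint torques, N m; "eef_pos": TCP position; "eef_rot": TCP orientation; "wrist_force": force on the tool from outside, world axes, zero at the start; "torque": the same for the moment, N m; "opening": opening from 0.0 (shut) to 1.0 (fully open).
Only numpy, scipy, OpenCV 4.12 (cv2) and the standard library are available. Lean on these libraries where they do the work, as an engineer would, in place of code of your own. Each camera call takes 0.05 s, during which the arm holds its last target.

TASK

Collect the two finished spacers, the ones with a flange at the foot, from the lathe's catch tray and set them down in the grey tote, each standing on its flange on the tote's floor. Leave the plain bar stub standing where it is in the tray.

Things in the scene. Friction and masses are not known exactly. Their poses are not given: they have to be found in the camera images.
- spacer_a: One of two identical finished aluminium wheel spacers, hat-shaped: a round flange 44 mm in diameter and 8 mm thick at the foot, on it a round barrel 28 mm in diameter ending 48 mm above the underside, with a dark 17 mm bore in the top face; about 80 g. Stands on its flange in the catch tray. Origin: centre of the flange's underside; z up along the barrel.
- spacer_b: The other spacer, same in every way, in the same tray: a low open grey tray on the bench, 300 x 280 mm, walls 35 mm high, floor 3 mm thick, the small lathe along its right (-y) side. It holds the spacers, the stub and a flat disc (44 mm in diameter, 12 mm high) in any order, centres 90 mm or more apart and 60 mm or more from the walls. Origin: centre of the flange's underside; z up.
- stub: Plain bar stub, an aluminium cylinder 28 mm in diameter and 48 mm high without flange or bore, standing in the same tray; it is scrap and stays there. Origin: centre of its underside; z up along its axis.
- tote: Open grey plastic tote standing loose and empty on the bench, left (+y) of the tray: outside 300 mm (its x) by 220 mm (its y) by 70 mm high, walls and floor 4 mm thick, about 0.7 kg. Origin: centre of its underside, so the inner floor lies at z = 4 mm; x along its long side, z up.
There are look-alikes about, which are no part of the job. Leave any purple look-alike of the spacer_b alone. What is shaped like the spacer_a but purple is not meant.

How it is judged:
By the outcome, as a careful person would: the job done as asked, in the order asked, and still so for the second after the job is handed in, with the robot touching nothing.
It also fails if it takes over 72 s, if anything falls off the work surface, if the arm or the gripper's body presses on something with over 40 N, if the wrist force passes 120 N, or if a joint passes its speed limit or range.

## Working session

There is one attempt and no reset: what is moved stays moved. The work goes in short steps, Python scripts to look and compute and a shell command to move; the robot and the scene stay as the last step left them, time stands still between calls to the robot, and variables do not carry over. Pictures are saved under pics/ and viewed, and the job is handed in when it is done.

```bash
ls; mkdir -p pics; python3 - <<'E'
from bench import ctrl,cams,boxes_of,landmark_of
import cv2,numpy as np
o=ctrl.get_obs();print(o, ctrl.grip_point_offset)
for n in("scene","top"):
    p=cams.camera(n);cv2.imwrite(f"pics/{n}0.png",p["color"][...,::-1])
    print(n,p["camera_matrix"],p["view"],[k for k in p])
    for t in("spacer_a","stub","tote"):
        print(t,[(np.round(d["uv"]),round(d["confidence"],2)) for d in boxes_of(p,t)],[(np.round(d["uv"],1),round(d["confidence"],2)) for d in landmark_of(p,t)])
E
```

```text
pics
{'time_s': 0.0, 'q': array([-1.52530492e+00,  1.81602631e-01,  1.60797065e+00,  4.14140118e-06,
        1.35379066e+00, -2.06304423e-01]), 'dq': array([-0.00019033, -0.00034023,  0.00100106, -0.0010065 ,  0.00063719,
        0.00040933]), 'joint_efforts': array([ 2.91503568e-05, -4.44864142e+01, -3.51340842e+01, -2.43587328e-04,
        9.02597472e-03,  2.89404852e-05]), 'eef_pos': array([ 0.14326169, -0.55662441,  0.4037673 ]), 'eef_rot': array([-8.82621963e-04,  9.92084987e-01,  1.25565098e-01,  7.31501826e-05]), 'wrist_force': array([ 0.11155777,  0.3386115 , -0.18431554]), 'torque': array([ 0.04757119, -0.0025833 , -0.04643345]), 'opening': 0.9989182919840298} 0.1547
scene [[486.85206309   0.         320.25029058]
 [  0.         486.85206309 244.78946119]
 [  0.           0.           1.        ]] [[ 0.58467855  0.81105994 -0.01824186 -0.27790946]
 [-0.5435714   0.40834465  0.7333381   0.24741368]
 [ 0.60223013 -0.41885131  0.67961935 -1.20063621]
 [ 0.          0.          0.          1.        ]] ['color', 'camera_matrix', 'view', 'shot']
spacer_a [(array([237., 353.]), 0.
[... 353 characters left out ...]
2.76552845]
 [  0.         536.6389077  233.68773654]
 [  0.           0.           1.        ]] [[-0.02446657 -0.99942387  0.02352248 -0.02036552]
 [ 0.9936272  -0.02172149  0.11060365 -0.51187456]
 [-0.11002899  0.02607866  0.99358619 -1.06353699]
 [ 0.          0.          0.          1.        ]] ['color', 'camera_matrix', 'view', 'shot']
spacer_a [(array([442., 341.]), 0.91), (array([427., 255.]), 0.64), (array([409., 123.]), 0.55)] [(array([411.2, 193.1]), 0.92), (array([424.9, 258.4]), 0.82), (array([406.6, 121.2]), 0.67), (array([441. , 340.7]), 0.55)]
stub [(array([358., 201.]), 0.55)] [(array([356.3, 201.1]), 0.71)]
tote [(array([206., 249.]), 0.55)] [(array([210.5, 252.5]), 0.94)]
```

View pics/scene0.png

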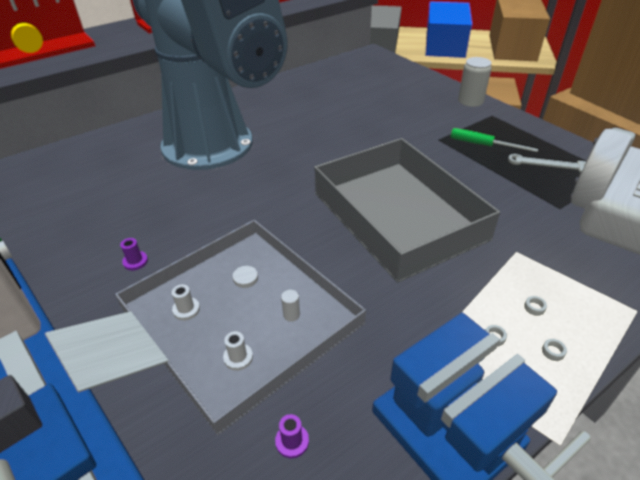

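View pics/top0.png

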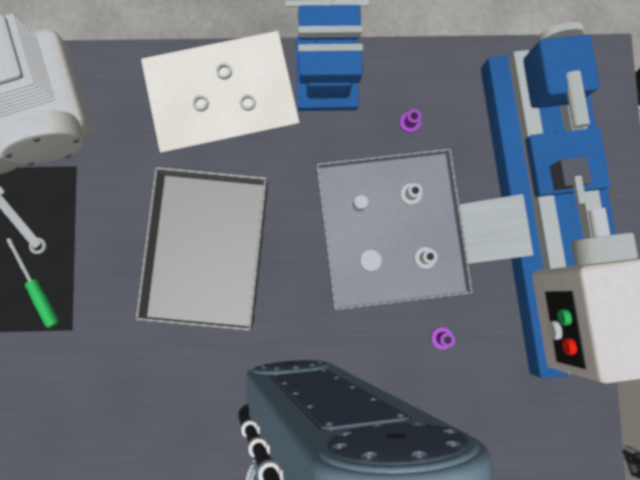

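Scene view candidates: purple look-alikes at (133,253) and (292,437), aluminium spacers at (182,301) and (236,350), the stub at (290,305) and the disc at (245,275). In the top view these are purple (411,120) and (443,338), spacers (412,193) and (427,257), stub (360,202) and disc (371,260). By the description, I pick the two aluminium hat shapes with bores. I'll check them in crops.

```bash
python3 - <<'E'
import cv2,numpy as np
a=cv2.imread("pics/scene0.png")[240:400,110:330];b=cv2.imread("pics/top0.png")[140:320,310:480]
a=cv2.resize(a,(660,480),interpolation=cv2.INTER_CUBIC);b=cv2.resize(b,(510,540),interpolation=cv2.INTER_CUBIC)
cv2.imwrite("pics/sc.png",a);cv2.imwrite("pics/tc.png",b)
E
```

```text
(no output)
```

View pics/sc.png

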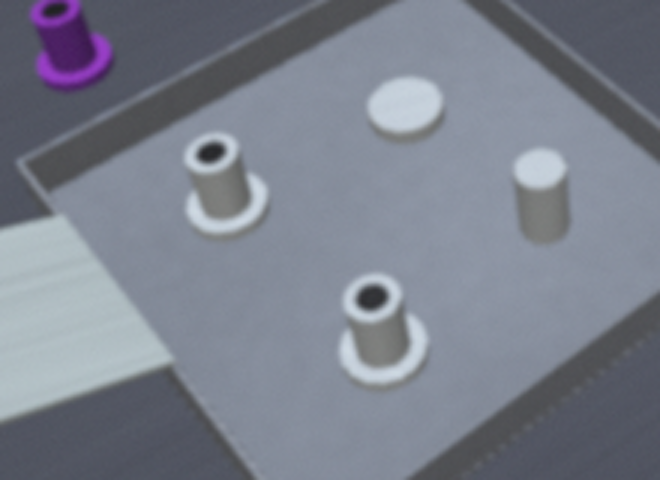

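View pics/tc.png

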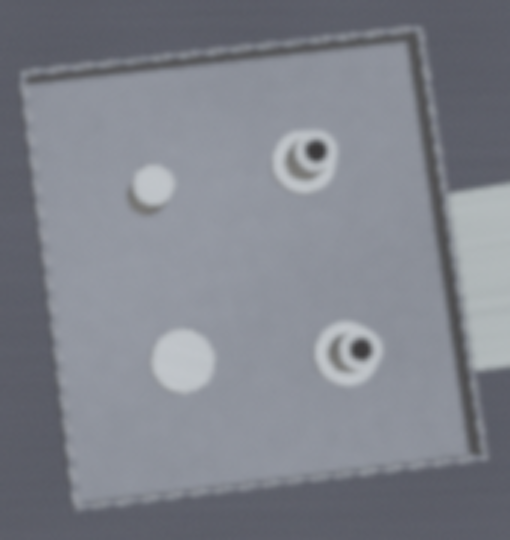

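```bash
cat > h.py <<'E'
import numpy as np,cv2
F=np.diag([1,-1,-1,1.])
def P(p): return p["camera_matrix"]@(F@p["view"])[:3]
def tri(ps,pt,us,ut):
    X=cv2.triangulatePoints(P(ps),P(pt),np.array(us,float),np.array(ut,float))[:,0];X=X[:3]/X[3]
    e=[np.round(proj(p,X)-u,1) for p,u in((ps,us),(pt,ut))]
    return X,e
def proj(p,X):
    x=P(p)@np.append(X,1);return x[:2]/x[2]
def onz(p,uv,z):
    M=P(p);A=M[:,[0,1,3]].copy();A[:,2]+=M[:,2]*z
    x=np.linalg.solve(A,[uv[0],uv[1],1]);return x[:2]/x[2]
E
python3 - <<'E'
from h import *
from bench import cams,ctrl
import cv2
from scipy.spatial.transform import Rotation as R
s=cams.camera("scene");t=cams.camera("top")
for n,a,b in[("A bore",(180.3,291),(430,256.3)),("A fl",(186,308.3),(426,257.7)),("B bore",(234,339),(415.3,190.3)),("B fl",(238,355.7),(411.7,193.3)),("stub",(290,296),(361,201.7)),("disc",(245,274.3),(371,260)),
 ("pur1",(129.5,243),(447,339)),("pur2",(290,422),(414,116))]:
    X,e=tri(s,t,a,b);print(n,np.round(X,4),e)
# tote top corners
for c in[(157,168),(266,178),(251,328),(138,319)]: print("tote rim",np.round(onz(t,c,.07),3))
for c in[(318,164),(450,150),(471,292),(336,308)]: print("tray rim",np.round(onz(t,c,.035),3))
o=ctrl.get_obs();w,x,y,z=o["eef_rot"];print(np.round(R.from_quat([x,y,z,w]).as_matrix(),4))
E
```

```text
A bore [ 0.4587 -0.2644  0.0488] [array([-0.4,  0. ]), array([-0.3, -0.1])]
A fl [ 0.459  -0.2653  0.0067] [array([-1.1,  0. ]), array([-0.7, -0.3])]
B bore [ 0.5933 -0.2405  0.049 ] [array([-0.9,  0. ]), array([-0.5, -0.2])]
B fl [ 0.5947 -0.2411  0.0093] [array([-1.1,  0. ]), array([-0.6, -0.3])]
stub [ 0.5724 -0.1295  0.0486] [array([-0.9,  0.1]), array([-0.5, -0.3])]
disc [ 0.4563 -0.1502  0.0138] [array([-0.7,  0. ]), array([-0.4, -0.2])]
pur1 [ 0.2951 -0.2901  0.0473] [array([-0.5, -0. ]), array([-0.4, -0.1])]
pur2 [ 0.7486 -0.2448  0.0489] [array([-1.2,  0.1]), array([-0.5, -0.3])]
tote rim [0.644 0.273]
tote rim [0.619 0.059]
tote rim [0.328 0.092]
tote rim [0.35  0.307]
tray rim [ 0.654 -0.046]
tray rim [ 0.679 -0.321]
tray rim [ 0.386 -0.348]
tray rim [ 0.36  -0.075]
[[ 0.9685  0.2491 -0.    ]
 [ 0.2491 -0.9685 -0.    ]
 [-0.      0.     -1.    ]]
```

```bash
python3 -m handwheel '[{"offset":[0.16,-0.193,-0.045],"spin":0,"grip":1},{"offset":[0.16,-0.193,-0.045],"spin":0,"grip":1},{"offset":[0.16,-0.193,-0.045],"spin":0,"grip":1},{"offset":[0.16,-0.193,-0.045],"spin":0,"grip":1},{"offset":[0.16,-0.193,-0.045],"spin":0,"grip":1},{"offset":[0.3785,-0.2043,0.125],"spin":0,"grip":1},{"offset":[0.3785,-0.2043,0.125],"spin":0,"grip":1},{"offset":[0.3785,-0.2043,0.125],"spin":0,"grip":1},{"offset":[0.3785,-0.2043,0.125],"spin":0,"grip":1},{"offset":[0.3785,-0.2043,0.125],"spin":0,"grip":1},{"offset":[0.3785,-0.2043,0.125],"spin":0,"grip":1},{"offset":[0.3785,-0.2043,0.125],"spin":0,"grip":1}]'
cat > obs.py <<'E'
from bench import ctrl,cams
import sys,cv2,numpy as np
from scipy.spatial.transform import Rotation as R
o=ctrl.get_obs();w,x,y,z=o["eef_rot"];M=R.from_quat([x,y,z,w]).as_matrix()
print(np.round(o["eef_pos"],4),np.round(M,3).tolist(),round(o["opening"],3),np.round(o["wrist_force"],2),np.round(o["q"],2),o["time_s"])
for a in sys.argv[1:]:
    v=np.array([float(c) for c in a.split(",")]);print(a,"->",np.round(M.T@(v-o["eef_pos"]),4))
E
python3 obs.py 0.459,-0.2645,0.19
```

```text
time_s: 2.3
eef_pos: [0.4586, -0.2655, 0.2801]
eef_rot: [0.0, 0.992, 0.125, -0.0]
wrist_force: [-0.2, -0.5, -0.2]
opening: 0.998
[ 0.4586 -0.2655  0.2801] [[0.969, 0.249, -0.0], [0.249, -0.969, -0.001], [-0.0, 0.001, -1.0]] 0.998 [-0.18 -0.54 -0.19] [-0.75  0.23  1.82 -0.    1.09  0.57] 2.3
0.459,-0.2645,0.19 -> [ 0.0007 -0.001   0.0901]
```

```bash
python3 -m handwheel '[{"offset":[0.0005,-0.0005,0.04],"spin":0,"grip":1},{"offset":[0.0005,-0.0005,0.07],"spin":0,"grip":1},{"offset":[0.0005,-0.0005,0.09],"spin":0,"grip":1},{"offset":[0.0005,-0.0005,0.09],"spin":0,"grip":1},{"offset":[0.0005,-0.0005,0.09],"spin":0,"grip":0},{"offset":[0.0005,-0.0005,0.09],"spin":0,"grip":0},{"offset":[0.0005,-0.0005,0.09],"spin":0,"grip":0},{"offset":[0.0005,-0.0005,0.09],"spin":0,"grip":0},{"offset":[0.0005,-0.0005,0.09],"spin":0,"grip":0},{"offset":[0.0005,-0.0005,0.09],"spin":0,"grip":0}]'
python3 - <<'E'
from bench import cams
import cv2
for n in("scene","top"): cv2.imwrite(f"pics/{n}1.png",cams.camera(n)["color"][...,::-1])
a=cv2.imread("pics/scene1.png")[150:400,80:380]
cv2.imwrite("pics/s1c.png",cv2.resize(a,(720,600),interpolation=cv2.INTER_CUBIC))
E
```

```text
time_s: 3.55
eef_pos: [0.4597, -0.2644, 0.1907]
eef_rot: [0.001, 0.992, 0.126, 0.0]
wrist_force: [-1.6, 1.1, 7.1]
opening: 0.311
```

View pics/s1c.png

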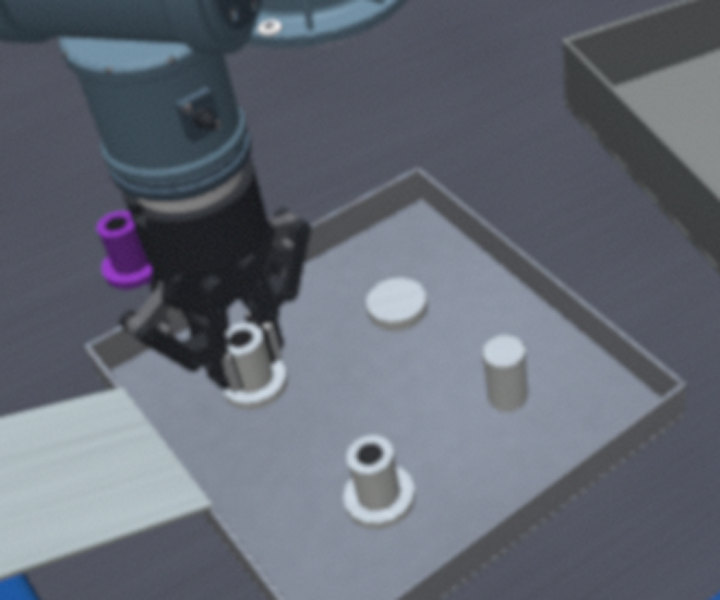

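The jaws stopped on the left spacer's barrel. In the crop at about (248,360) they stand over the flange, with the opening at 26 mm, against a 28 mm barrel. Next I lift and carry it to above the tote.

```bash
python3 -m handwheel '[{"offset":[0,0,-0.03],"spin":0,"grip":0},{"offset":[0,0,-0.08],"spin":0,"grip":0},{"offset":[0,0,-0.13],"spin":0,"grip":0},{"offset":[0.01,-0.05,-0.14],"spin":0,"grip":0},{"offset":[0.02,-0.11,-0.14],"spin":0,"grip":0},{"offset":[0.03,-0.17,-0.14],"spin":0,"grip":0},{"offset":[0.04,-0.23,-0.14],"spin":0,"grip":0},{"offset":[0.05,-0.29,-0.14],"spin":0,"grip":0},{"offset":[0.06,-0.35,-0.14],"spin":0,"grip":0},{"offset":[0.07,-0.4,-0.14],"spin":0,"grip":0},{"offset":[0.08,-0.44,-0.14],"spin":0,"grip":0},{"offset":[0.08,-0.449,-0.14],"spin":0,"grip":0},{"offset":[0.08,-0.449,-0.14],"spin":0,"grip":0},{"offset":[0.08,-0.449,-0.14],"spin":0,"grip":0},{"offset":[0.08,-0.449,-0.14],"spin":0,"grip":0}]'
python3 obs.py 0.425,0.19,0.195
python3 - <<'E'
from bench import cams
import cv2
from h import *
s=cams.camera("scene");t=cams.camera("top")
for n,p in(("scene",s),("top",t)): cv2.imwrite(f"pics/{n}2.png",p["color"][...,::-1])
a=cv2.imread("pics/scene2.png")[50:300,240:540]
cv2.imwrite("pics/s2c.png",cv2.resize(a,(720,600),interpolation=cv2.INTER_CUBIC))
E
```

```text
time_s: 5.52
eef_pos: [0.4252, 0.1896, 0.3297]
eef_rot: [0.0, 0.992, 0.125, -0.0]
wrist_force: [0.6, -0.1, -0.3]
opening: 0.311
[0.4252 0.1896 0.3297] [[0.969, 0.247, -0.0], [0.247, -0.969, -0.0], [-0.0, 0.0, -1.0]] 0.311 [ 0.63 -0.06 -0.29] [ 0.16  0.02  1.95 -0.    1.18  1.48] 5.525
0.425,0.19,0.195 -> [-1.000e-04 -4.000e-04  1.347e-01]
```

View pics/s2c.png

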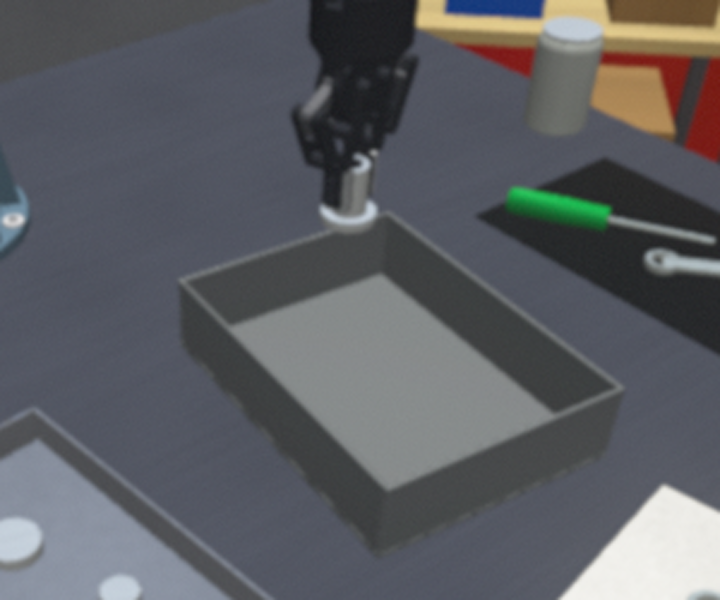

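View pics/top2.png

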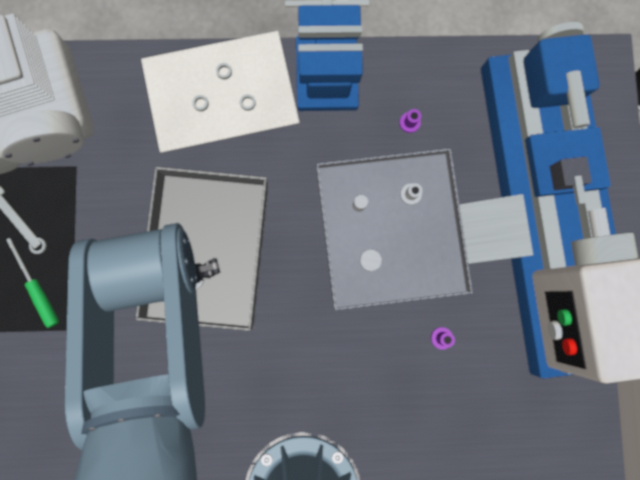

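The spacer hangs upright in the jaws (crop (348,190)) and is clear of the tote rim. I measure the tote's rim and floor from both views.

```bash
python3 - <<'E'
from h import *
from bench import cams
s=cams.camera("scene");t=cams.camera("top")
for a,b in[((316.3,167.5),(251,328)),((401.7,254.2),(266,178)),((498.3,211.7),(157,168)),((401,139),(138,319))]:
    X,e=tri(s,t,a,b);print("rim",np.round(X,3),e)
# visible floor corners
for c in((398.8,163.8),(337,185.5),(470.5,222)): print("floor from scene z=.004",np.round(onz(s,c,.004),3))
X,e=tri(s,t,(470.5,222),(164,177));print("floor corner",np.round(X,3),e)
for x in((.425,.19,.004),(.545,.176,.004)): print(proj(s,np.array(x)),proj(t,np.array(x)))
E
```

```text
rim [0.329 0.094 0.069] [array([-1.4,  0.1]), array([-1.1, -0.7])]
rim [0.621 0.06  0.068] [array([-1.3,  0.2]), array([-0.7, -0.5])]
rim [0.645 0.274 0.069] [array([-1. ,  0.2]), array([-0.5, -0.5])]
rim [0.351 0.308 0.068] [array([-0.8,  0.1]), array([-0.6, -0.5])]
floor from scene z=.004 [0.352 0.311]
floor from scene z=.004 [0.334 0.147]
floor from scene z=.004 [0.59  0.283]
floor corner [0.623 0.257 0.043] [array([ 7.9, -1.5]), array([4.5, 4. ])]
[379.63577539 198.60177408] [205.29827266 279.13210256]
[414.90106748 231.3880109 ] [211.92754235 221.04272495]
```

```bash
python3 -m handwheel '[{"offset":[0,0,0.05],"spin":0,"grip":0},{"offset":[0,0,0.09],"spin":0,"grip":0},{"offset":[0,0,0.12],"spin":0,"grip":0},{"offset":[0,0,0.132],"spin":0,"grip":0},{"offset":[0,0,0.135],"spin":0,"grip":0},{"offset":[0,0,0.136],"spin":0,"grip":0},{"offset":[0,0,0.137],"spin":0,"grip":0},{"offset":[0,0,0.137],"spin":0,"grip":0}]'
```

```text
time_s: 6.72
eef_pos: [0.4252, 0.1908, 0.1934]
eef_rot: [-0.0, 0.992, 0.126, 0.001]
wrist_force: [-0.2, 0.5, 0.2]
opening: 0.313
```

```bash
python3 -m handwheel '[{"offset":[0,0,0.001],"spin":0,"grip":0},{"offset":[0,0,0.001],"spin":0,"grip":0}]';python3 -m handwheel '[{"offset":[0,0,0.001],"spin":0,"grip":0},{"offset":[0,0,0.001],"spin":0,"grip":0}]'
```

```text
time_s: 6.98
eef_pos: [0.4249, 0.1907, 0.1918]
eef_rot: [0.0, 0.992, 0.126, 0.0]
wrist_force: [0.7, -0.4, -1.2]
opening: 0.31
time_s: 7.22
eef_pos: [0.425, 0.1907, 0.1917]
eef_rot: [0.0, 0.992, 0.126, -0.0]
wrist_force: [-5.2, -1.9, 12.2]
opening: 0.311
```

Contact showed at 12 N with the TCP at 0.1917, as expected. Now I release, lift straight up and go to the second spacer.

```bash
python3 -m handwheel '[{"offset":[0,0,0],"spin":0,"grip":1},{"offset":[0,0,0],"spin":0,"grip":1},{"offset":[0,0,0],"spin":0,"grip":1},{"offset":[0,0,0],"spin":0,"grip":1},{"offset":[0,0,-0.04],"spin":0,"grip":1},{"offset":[0,0,-0.1],"spin":0,"grip":1},{"offset":[0,0,-0.14],"spin":0,"grip":1},{"offset":[0,0,-0.14],"spin":0,"grip":1}]'
python3 -m handwheel '[{"offset":[0.056,0.46,0],"spin":0,"grip":1},{"offset":[0.056,0.46,0],"spin":0,"grip":1},{"offset":[0.056,0.46,0],"spin":0,"grip":1},{"offset":[0.056,0.46,0],"spin":0,"grip":1},{"offset":[0.056,0.46,0],"spin":0,"grip":1},{"offset":[0.056,0.46,0],"spin":0,"grip":1},{"offset":[0.056,0.46,0],"spin":0,"grip":1},{"offset":[0.056,0.46,0],"spin":0,"grip":1},{"offset":[0.056,0.46,0],"spin":0,"grip":1},{"offset":[0.056,0.46,0],"spin":0,"grip":1},{"offset":[0.056,0.46,0.05],"spin":0,"grip":1},{"offset":[0.056,0.46,0.05],"spin":0,"grip":1},{"offset":[0.056,0.46,0.05],"spin":0,"grip":1}]'
python3 obs.py 0.594,-0.2408,0.191
python3 - <<'E'
from bench import cams
import cv2
s=cams.camera("scene")
cv2.imwrite("pics/scene3.png",s["color"][...,::-1])
E
```

```text
time_s: 8.22
eef_pos: [0.4262, 0.191, 0.3343]
eef_rot: [-0.0, 0.992, 0.126, 0.004]
wrist_force: [0.2, -0.1, -0.8]
opening: 1.0
time_s: 9.85
eef_pos: [0.594, -0.24, 0.2817]
eef_rot: [0.0, 0.992, 0.126, 0.0]
wrist_force: [0.2, 0.4, 0.7]
opening: 1.001
[ 0.594  -0.24    0.2817] [[0.968, 0.25, 0.0], [0.25, -0.968, -0.0], [0.0, 0.0, -1.0]] 1.001 [0.19 0.37 0.66] [-0.57  0.45  1.53  0.    1.17  0.75] 9.85
0.594,-0.2408,0.191 -> [-0.0002  0.0007  0.0907]
```

View pics/scene3.png

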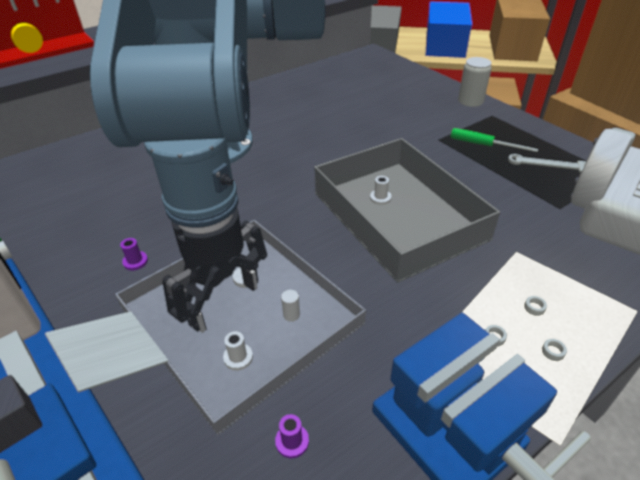

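The first spacer stands upright in the tote at (381,188), and the gripper is above the second one at (236,350). Descending onto it.

```bash
python3 -m handwheel '[{"offset":[0,0.0005,0.04],"spin":0,"grip":1},{"offset":[0,0.0005,0.07],"spin":0,"grip":1},{"offset":[0,0.0005,0.09],"spin":0,"grip":1},{"offset":[0,0.0005,0.09],"spin":0,"grip":1},{"offset":[0,0.0005,0.09],"spin":0,"grip":0},{"offset":[0,0.0005,0.09],"spin":0,"grip":0},{"offset":[0,0.0005,0.09],"spin":0,"grip":0},{"offset":[0,0.0005,0.09],"spin":0,"grip":0},{"offset":[0,0.0005,0.09],"spin":0,"grip":0},{"offset":[0,0.0005,0.09],"spin":0,"grip":0}]'
python3 obs.py 0.545,0.176,0.191
```

```text
time_s: 11.15
eef_pos: [0.5944, -0.2416, 0.1918]
eef_rot: [0.001, 0.992, 0.126, 0.001]
wrist_force: [-0.3, 0.4, 6.1]
opening: 0.307
[ 0.5944 -0.2416  0.1918] [[0.968, 0.249, 0.002], [0.249, -0.968, -0.001], [0.001, 0.001, -1.0]] 0.307 [-0.34  0.42  6.08] [-0.57  0.57  1.55  0.    1.01  0.75] 11.15
0.545,0.176,0.191 -> [ 5.620e-02 -4.168e-01  4.000e-04]
```

```bash
python3 -m handwheel '[{"offset":[0,0,-0.03],"spin":0,"grip":0},{"offset":[0,0,-0.08],"spin":0,"grip":0},{"offset":[0,0,-0.13],"spin":0,"grip":0},{"offset":[0,0,-0.14],"spin":0,"grip":0},{"offset":[0.01,-0.06,-0.14],"spin":0,"grip":0},{"offset":[0.015,-0.12,-0.14],"spin":0,"grip":0},{"offset":[0.02,-0.18,-0.14],"spin":0,"grip":0},{"offset":[0.03,-0.24,-0.14],"spin":0,"grip":0},{"offset":[0.04,-0.3,-0.14],"spin":0,"grip":0},{"offset":[0.05,-0.36,-0.14],"spin":0,"grip":0},{"offset":[0.056,-0.4,-0.14],"spin":0,"grip":0},{"offset":[0.056,-0.417,-0.14],"spin":0,"grip":0},{"offset":[0.056,-0.417,-0.14],"spin":0,"grip":0},{"offset":[0.056,-0.417,-0.14],"spin":0,"grip":0},{"offset":[0.056,-0.417,-0.14],"spin":0,"grip":0}]'
python3 obs.py 0.545,0.176,0.193
python3 - <<'E'
from bench import cams
import cv2
s=cams.camera("scene")
cv2.imwrite("pics/scene4.png",s["color"][...,::-1])
E
```

```text
time_s: 13.02
eef_pos: [0.5446, 0.175, 0.3306]
eef_rot: [0.0, 0.992, 0.125, -0.0]
wrist_force: [0.3, 0.1, -1.1]
opening: 0.311
[0.5446 0.175  0.3306] [[0.969, 0.247, -0.0], [0.247, -0.969, -0.0], [-0.0, 0.0, -1.0]] 0.311 [ 0.27  0.06 -1.14] [ 0.1   0.25  1.68 -0.    1.21  1.42] 13.025
0.545,0.176,0.193 -> [ 0.0007 -0.0009  0.1376]
```

View pics/scene4.png

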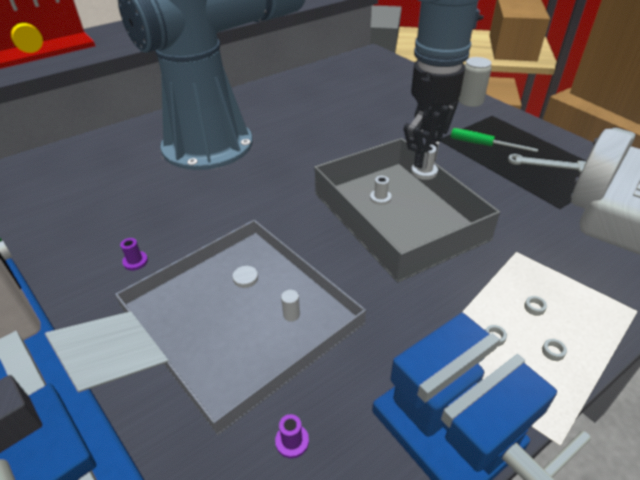

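The second spacer is held upright at (427,160), the first stands in the tote at (381,188), and the stub is untouched at (290,305).

```bash
python3 -m handwheel '[{"offset":[0,0,0.05],"spin":0,"grip":0},{"offset":[0,0,0.09],"spin":0,"grip":0},{"offset":[0,0,0.12],"spin":0,"grip":0},{"offset":[0,0,0.132],"spin":0,"grip":0},{"offset":[0,0,0.135],"spin":0,"grip":0},{"offset":[0,0,0.136],"spin":0,"grip":0},{"offset":[0,0,0.137],"spin":0,"grip":0},{"offset":[0,0,0.137],"spin":0,"grip":0}]'
python3 -m handwheel '[{"offset":[0,0,0.001],"spin":0,"grip":0},{"offset":[0,0,0.001],"spin":0,"grip":0}]'
```

```text
time_s: 14.08
eef_pos: [0.5445, 0.1765, 0.1945]
eef_rot: [0.0, 0.992, 0.126, 0.001]
wrist_force: [-0.2, -1.2, -1.0]
opening: 0.311
time_s: 14.32
eef_pos: [0.5443, 0.1765, 0.1928]
eef_rot: [-0.0, 0.992, 0.126, 0.0]
wrist_force: [-1.1, 0.1, -0.1]
opening: 0.309
```

```bash
python3 -m handwheel '[{"offset":[0,0,0.001],"spin":0,"grip":0},{"offset":[0,0,0.001],"spin":0,"grip":0}]'
```

```text
time_s: 14.58
eef_pos: [0.5444, 0.1765, 0.1928]
eef_rot: [0.0, 0.992, 0.126, 0.0]
wrist_force: [-4.0, -0.2, 8.9]
opening: 0.314
```

Contact at 8.9 N. Release and lift away.

```bash
python3 -m handwheel '[{"offset":[0,0,0],"spin":0,"grip":1},{"offset":[0,0,0],"spin":0,"grip":1},{"offset":[0,0,0],"spin":0,"grip":1},{"offset":[0,0,0],"spin":0,"grip":1},{"offset":[0,0,-0.04],"spin":0,"grip":1},{"offset":[0,0,-0.1],"spin":0,"grip":1},{"offset":[0,0,-0.16],"spin":0,"grip":1},{"offset":[0,0.06,-0.2],"spin":0,"grip":1},{"offset":[-0.05,0.12,-0.2],"spin":0,"grip":1},{"offset":[-0.1,0.18,-0.2],"spin":0,"grip":1},{"offset":[-0.15,0.2,-0.2],"spin":0,"grip":1},{"offset":[-0.15,0.2,-0.2],"spin":0,"grip":1},{"offset":[-0.15,0.2,-0.2],"spin":0,"grip":1},{"offset":[-0.15,0.2,-0.2],"spin":0,"grip":1}]'
python3 - <<'E'
from bench import cams
import cv2
for n in("scene","top"): cv2.imwrite(f"pics/{n}5.png",cams.camera(n)["color"][...,::-1])
E
```

```text
time_s: 16.32
eef_pos: [0.4492, -0.0543, 0.3919]
eef_rot: [-0.0, 0.992, 0.125, 0.0]
wrist_force: [1.0, -0.7, -0.3]
opening: 0.998
```

View pics/scene5.png

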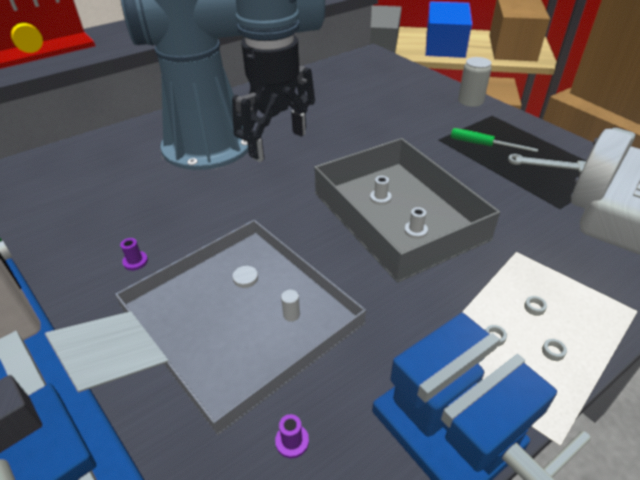

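View pics/top5.png

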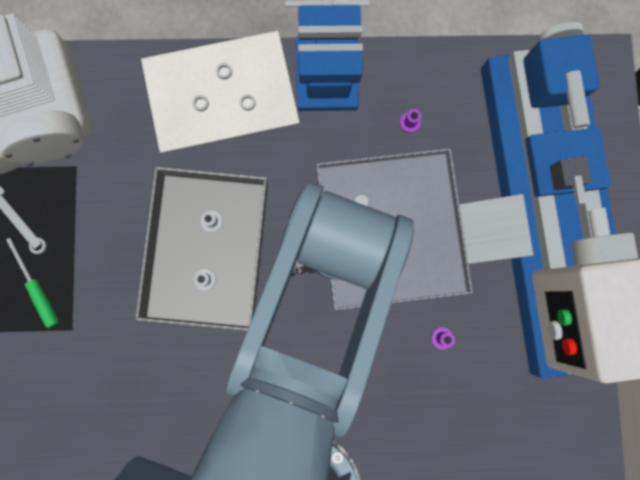

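Both spacers stand upright on their flanges in the tote, at (381,188) and (417,221) in the scene view and (204,280) and (211,221) in the top view. In the scene view the stub (290,305), the disc and both purple look-alikes are where they were.

```bash
python3 -c "
from bench import ctrl
print(ctrl.hand_in())"
```

```text
the job is handed in; nothing more can be done
None
```

Both aluminium spacers are now in the grey tote, each standing on its flange on the tote's floor about 120 mm apart. I handed the job in at about 16.5 s of the 72 s allowed.

- **Placing:** I lowered each one until it touched the tote floor (12 N and 9 N at the wrist) before opening the jaws. The last pictures from both cameras show both upright.
- **Left alone:** In the last scene picture the stub, the flat disc, both purple look-alikes and the tote are where they were at the start. In the last top picture the arm hides the disc and part of the stub, so those two rest on the scene view.
- **Measurements:** Heights from the two views agreed with the text to about 2 mm. The one reading that disagreed was my two-view try at a tote floor corner, which came from a poorly picked pixel; I discarded it and found the floor height by contact.

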